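Release two cartons from a gravity lane with its rocker gate

ROBOT

A 6-joint arm with a two-finger parallel gripper is mounted at the origin on the work surface. World frame = base frame: x ahead of the robot, y to its left, z up, the work surface at z = 0. Lengths are in mm, angles in degrees, forces in N, time in s.
With the tool pointing down it reaches from about 350 to 850 mm from the base axis. Payload 8.1 kg.
Tool frame: the origin (TCP) lies at the very end of the fingers, on their centre line; the grasp point (between the pads) lies 19 mm behind it; z points along the fingers, y is the direction in which the jaws open and shut (so a half turn about z gives the same grasp; the last joint's range is limited). The gripper opens to 85 mm and grips with 20 to 120 N. Pads are 22 mm wide; open, the fingers measure 114 mm over their backs; the gripper's body (76 mm by 85 mm) begins 54 mm behind the grasp point. The pads swing forward as they close: fully open they stand 13 mm farther back than shut.
Start: joints at [66.841, 7.471, 85.268, -0, 87.261, -4.893], TCP at [188.035, 569.779, 231.292] pointing down, gripper open.
Joint ranges: [-169.43, 169.43], [-51.17, 129.36], [1.28, 143.12], [-76.62, 256.62], [0, 156.53], [-152.29, 152.29]. Speed limits (degrees/s): [136.94, 136.94, 159.86, 180, 180, 180].

INTERFACE

Orientations are given as [roll, pitch, yaw] about the fixed x, y, z axes, in that order (R = Rz(yaw) Ry(pitch) Rx(roll)).
In Python, from bench import r gives the robot as it stands.
- The arm moves only by the shell command python3 -m jog 'ROWS' [OPENING] [FORCE]. ROWS is JSON, a list of rows, each a list of 6 numbers: the shift along the tool's x, y, z normalised to -1 to 1, where 1 is 0.25 m, then the turn, a rotation vector about the tool's x, y, z normalised to -1 to 1, where 1 is pi rad. In form: [[x, y, z, ax, ay, az], ...]. A call has 1 to 10 rows; each row is the pose to reach, as a shift and turn from the pose commanded when the call began, along the tool's axes at that moment, turning the shorter way round; what a row does not reach only later rows make up. A row lasts 1/10 s, in which the tool goes at most 50 mm and 8.59 degrees, less where a joint would pass 70% of its speed; a pose out of reach is approached as far as the arm can. A call with a number of a shift or a turn outside -1 to 1 is refused whole. A call with a gripper value outside its range is refused whole. OPENING is the opening, from 0 (shut) to 1 (fully open), set as the call begins (- or left out, the last holds). The fingers move at their own pace and stop on an object; FORCE is the grip in N (left out, the last holds). Time passes only in rows, so rows that repeat a pose let the fingers close. It gives the time, the measured TCP pose, the force and the opening at its end, in the units of the state.
- r.sense(): the state, without advancing time (a new reading comes with each control period).
- r.snapshot(name): name is "side" or "top" or "wrist"; returns a dict with "pixels" (480x640x3 uint8, red, green, blue), "intrinsics" (3x3 intrinsics, pixels), "extrinsics" (4x4, takes a point from camera to world coordinates). Camera axes: x right, y down, z forward; pixel columns grow to the right and rows downward; lengths in mm; the calibration is good to about 2 mm. The wrist camera is an equidistant fisheye: a pixel r from the principal point sees the ray r / f radians off the axis. A picture is of the moment at which its call begins. There is no depth.
- r.hand_in(): hands the job in, once; it reports no verdict.
The state is a dict: "time": time; "joint_pos": joint angles; "qd": joint speeds; "joint_efforts": joint torques, N m; "tool_pos": TCP position; "tcp_rot": TCP orientation; "ft_force": force on the tool from outside, world axes, zero at the start; "wrist_torque": the same for the moment, N m; "finger_gap": finger opening in mm.
Only numpy, scipy, OpenCV 4.12 (cv2) and the standard library are available. Lean on these libraries where they do the work, as an engineer would, in place of code of your own. Each camera call takes 0.05 s, during which the arm holds its last target.

TASK

The order is for two purple cartons: let two, and only two, roll down to the low end of the purple lane, one at a time. For each one, press the lane's red paddle right down with your fingertips, keep it down until the carton has rolled out past the gate, then let the paddle come fully up so that the gate shuts and the next carton settles against it. Touch nothing but that paddle: do not push or lift cartons or the gate, and leave the teal lane and the other things on the bench alone.

Things in the scene. Friction and masses are not known exactly. Their poses are not given: they have to be found in the camera images.
- lane_purple: Fixed gravity roller lane of the purple cartons, 475 x 90 mm, purple plate at its upper end. Origin on the bench under the shut gate, mid-lane; x up the lane (about away from the robot), z up. It falls 0.105 rad toward -x; roller tops 70 mm above the bench at the gate; end stop at x = -190, upper end at +280 mm. Rails stand 12 mm above the rollers. Rocker axle at x = 82, z = 151 mm, between dark cheeks.
- paddle_purple (a point): Centre of the top face of the red press paddle (40 mm along the lane, 46 wide) at the upper end of the purple lane's yellow rocker, about 198 mm above the bench with the gate shut. It moves with the rocker: 40 mm down (and 12 mm up the lane) to a solid stop. Pressing takes about 1 N at first, about 3 N just above the stop; let go, the rocker swings back by itself and shuts the gate.
- rocker_purple (a joint): Angle of the purple rocker: 0 = gate shut, 0.42 rad = paddle fully down, gate open. From about 0.22 a sprung rubber foot pins the second carton; from about 0.30 the gate clears the first, which rolls to the low end in about 1 s. If the paddle comes up too soon, the gate lands on the carton.
- gate_purple (a point): Yellow gate plate (56 mm wide, 48 mm high) hanging at the low end of the purple lane's rocker. This point is the middle of its lower edge, 4 mm above the rollers when shut.
- lane_teal: Same kind of lane for the teal-sleeved cartons, beside the purple one (either may be on the left). Origin and axes alike.
- rocker_teal (a joint): Angle of the teal lane's rocker, 0 = gate shut. To be left alone.
- purple1: Purple-sleeved white retail carton, 78 mm along the lane, 60 mm wide, 32 mm high, about 0.1 kg, glossy; number 1 from the gate at the start. Origin at the centre of its underside, lying on the rollers, x up the lane.
- purple2: Purple-sleeved white retail carton, 78 mm along the lane, 60 mm wide, 32 mm high, about 0.1 kg, glossy; number 2 from the gate at the start. Origin at the centre of its underside, lying on the rollers, x up the lane.
- purple3: Purple-sleeved white retail carton, 78 mm along the lane, 60 mm wide, 32 mm high, about 0.1 kg, glossy; number 3 from the gate at the start. Origin at the centre of its underside, lying on the rollers, x up the lane.
- teal1: Teal-sleeved white retail carton, 78 mm along the lane, 60 mm wide, 32 mm high, about 0.1 kg, glossy; number 1 from the gate at the start. Origin at the centre of its underside, lying on the rollers, x up the lane.
- teal2: Teal-sleeved white retail carton, 78 mm along the lane, 60 mm wide, 32 mm high, about 0.1 kg, glossy; number 2 from the gate at the start. Origin at the centre of its underside, lying on the rollers, x up the lane.
- teal3: Teal-sleeved white retail carton, 78 mm along the lane, 60 mm wide, 32 mm high, about 0.1 kg, glossy; number 3 from the gate at the start. Origin at the centre of its underside, lying on the rollers, x up the lane.
- knife: Orange safety knife, 135 x 20 x 15 mm, lying between the lanes. Origin at the centre of its underside.
- tape_roll: Roll of brown tape lying flat, 110 mm across, 48 mm high. Origin at the centre of its underside.
- label_roll: Roll of white labels on end, 90 mm across, 60 mm high. Origin at the centre of its underside.
- scanner: Grey and black hand scanner, about 160 x 66 x 42 mm. Origin under the middle of its head.
- kraft_box: Brown shipping box, 130 x 100 x 60 mm. Origin at the centre of its underside.
- stapler: Blue and black stapler, 150 x 32 x 52 mm. Origin at the centre of its underside.
There are look-alikes about, which are no part of the job. Leave any green or orange look-alike of the purple2 alone.

How it is judged:
By the outcome, as a careful person would: the job done as asked, in the order asked, and still so for the second after the job is handed in, with the robot touching nothing.
It also fails if it takes over 35 s, if anything falls off the work surface, if the arm or the gripper's body presses on something with over 40 N, if the wrist force passes 120 N, or if a joint passes its speed limit or range.

## Working session

There is one attempt and no reset: what is moved stays moved. The work goes in short steps, Python scripts to look and compute and a shell command to move; the robot and the scene stay as the last step left them, time stands still between calls to the robot, and variables do not carry over. Pictures are saved under pics/ and viewed, and the job is handed in when it is done.

```bash
mkdir -p pics; ls
python3 - <<'E'
from bench import r
import cv2
s=r.sense();print(s)
for n in("side","top","wrist"):
    d=r.snapshot(n);cv2.imwrite(f"pics/{n}0.png",d["pixels"][:,:,::-1]);print(n,d["intrinsics"].tolist(),d["extrinsics"].round(3).tolist())
E
```

```text
pics
{'time': 0.0, 'joint_pos': array([ 6.68423730e+01,  7.51461873e+00,  8.53283986e+01, -9.04900097e-04,
        8.72608194e+01, -4.89396836e+00]), 'qd': array([-0.02196946, -0.04822387, -0.02999088,  0.03974484,  0.04915719,
       -0.04029751]), 'joint_efforts': array([-1.99151182e-03, -5.69406009e+01, -5.00541580e+01, -2.73680489e-04,
        1.51780603e-02, -1.84620848e-05]), 'tool_pos': array([187.81546134, 569.28132084, 230.25796317]), 'tcp_rot': array([-1.79896465e+02, -7.95802974e-03,  1.61736378e+02]), 'ft_force': array([-0.64744173, -0.24747202, -0.30246907]), 'wrist_torque': array([-0.00449696, -0.02014971, -0.0381129 ]), 'finger_gap': 85.22778934409516}
side [[460.44559312442937, 0.0, 321.9528812722636], [0.0, 460.44559312442937, 244.2307080832335], [0.0, 0.0, 1.0]] [[0.717, -0.398, 0.572, -95.422], [-0.697, -0.412, 0.587, -644.392], [0.002, -0.82, -0.573, 727.407], [0.0, 0.0, 0.0, 1.0]]
top [[446.7390499123121, 0.0, 316.0674607863144], [0.0, 446.7390499123121, 242.8544198316583], [0.0, 0.0, 1.0]] [[0.004, -0.981, 0.193, 263.691], [-1.0, -0.005, -0.004, -4.072], [0.005, -0.193, -0.981, 1229.232], [0.0, 0.0, 0.0, 1.0]]
wrist [[371.64829954431775, 0.0, 321.96472045101723], [0.0, 371.64829954431775, 235.03647146264578], [0.0, 0.0, 1.0]] [[0.313, 0.911, 0.269, 118.941], [0.95, -0.3, -0.09, 593.251], [-0.001, 0.284, -0.959, 374.504], [0.0, 0.0, 0.0, 1.0]]
```

View pics/top0.png

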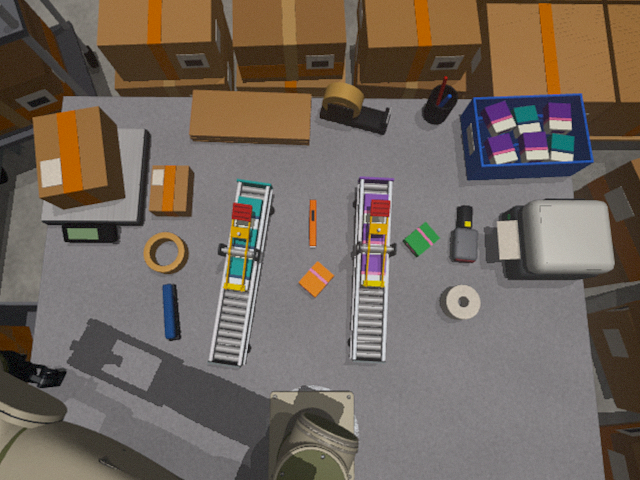

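View pics/side0.png

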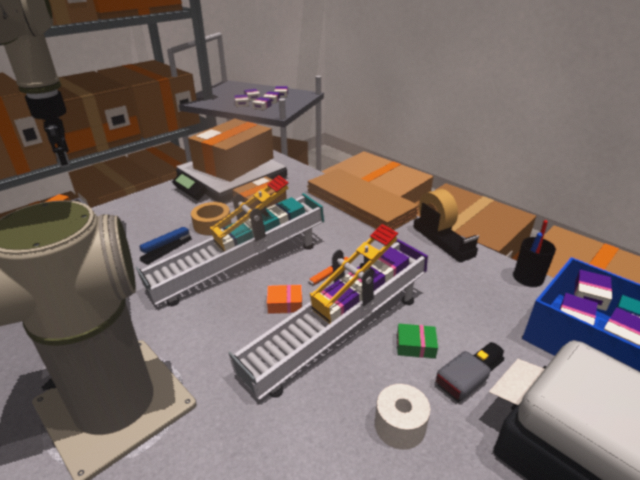

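View pics/wrist0.png

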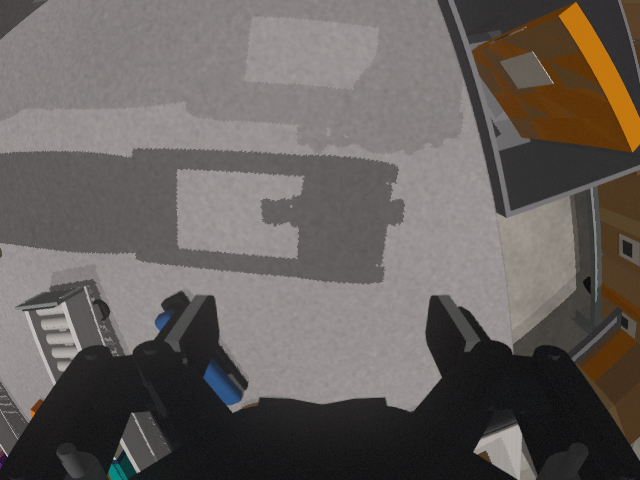

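The top view shows two lanes. The left one has a teal end plate at (255,184), with its paddle at (242,212). The right one has a purple end plate at (375,181), with its red paddle at (379,208). The right lane fits the order. The green (420,239) and orange (316,280) boxes are look-alikes. I'll confirm with an enlarged crop.

Run:
```python
import cv2,numpy as np
a=cv2.imread("pics/top0.png")[165:370,330:420]
b=cv2.imread("pics/side0.png")[215:400,225:440]
a=cv2.resize(a,None,fx=2.9,fy=2.9,interpolation=2);b=cv2.resize(b,None,fx=2.4,fy=2.4,interpolation=2)
h=max(a.shape[0],b.shape[0]);f=lambda i:cv2.copyMakeBorder(i,0,h-i.shape[0],0,0,0)
c=np.hstack([f(a),f(b)]);print(c.shape);cv2.imwrite("pics/crop0.png",c)
```

```text
(594, 777, 3)
```

View pics/crop0.png

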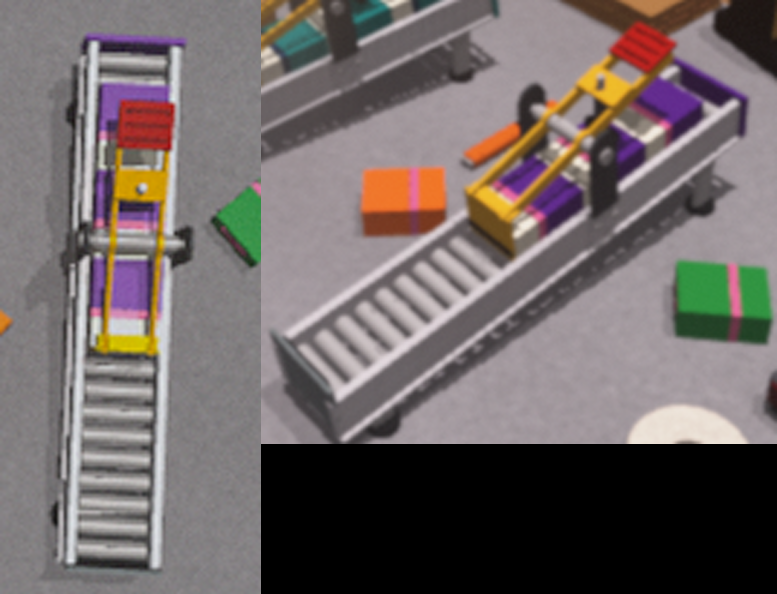

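The crop confirms it. The right lane has a purple end plate and three purple-sleeved cartons, and its red paddle is at about top (380,208) and side (383,238). Next I'll measure the paddle and the lane's direction.

```bash
cat > h.py <<'E'
import numpy as np,cv2
from bench import r
def ray(d,u,v):
    K=d["intrinsics"];E=d["extrinsics"];return E[:3,3],E[:3,:3]@np.linalg.inv(K)@[u,v,1]
def onz(d,u,v,z):
    o,q=ray(d,u,v);return o+q*(z-o[2])/q[2]
def proj(d,p):
    E=d["extrinsics"];c=E[:3,:3].T@(np.array(p)-E[:3,3]);c=d["intrinsics"]@c;return c[:2]/c[2]
def red(d,x0,x1,y0,y1):
    p=d["pixels"][y0:y1,x0:x1].astype(int);m=(p[...,0]>90)&(p[...,1]<70)&(p[...,2]<70)
    ys,xs=np.nonzero(m);return np.c_[xs+x0,ys+y0].astype(float)
def tri(d1,u1,d2,u2):
    o1,q1=ray(d1,*u1);o2,q2=ray(d2,*u2)
    t=np.linalg.lstsq(np.c_[q1,-q2],o2-o1,rcond=None)[0];a=o1+q1*t[0];b=o2+q2*t[1];return (a+b)/2,np.linalg.norm(a-b)
E
python3 - <<'E'
from h import *
t=r.snapshot("top");s=r.snapshot("side")
a=red(t,360,400,190,225);b=red(s,360,405,220,260)
for q in(a,b):print(len(q),q.mean(0),q.min(0),q.max(0),cv2.minAreaRect(q.astype(np.float32)))
print(tri(t,a.mean(0),s,b.mean(0)), onz(t,*a.mean(0),198))
# lane rails top corners in crop -> full px; z=70+12 + x*tan(.105)
f=lambda x,y:(330+(x+.5)/2.9-.5,165+(y+.5)/2.9-.5)
for n,c,z in(("UL",(92,42),82+29.5),("UR",(177,42),111.5),("LL",(70,566),62),("LR",(155,566),62)):
    print(n,onz(t,*f(*c),z))
E
```

```text
298 [379.5033557  207.81208054] [370. 200.] [389. 216.] ((379.48236083984375, 207.72940063476562), (18.713947296142578, 15.952873229980469), 4.39870548248291)
400 [384.575  233.3675] [371. 220.] [402. 257.] ((385.0733642578125, 233.4219970703125), (24.93014144897461, 41.2932243347168), 43.2642936706543)
(array([ 554.18399543, -161.51323354,  196.44615235]), np.float64(3.7919988726893297)) [ 552.24234765 -159.98605165  198.        ]
UL [ 654.03606406 -127.31218417  111.5       ]
UR [ 654.49614026 -204.31078865  111.5       ]
LL [ 191.20090538 -106.14342164   62.        ]
LR [ 191.48419736 -180.4615171    62.        ]
```

The lane runs at about -2.8° in yaw. The paddle centre is near (552, -160.5, 198), which agrees with the lane's geometry. I'll go over there high, with the fingers shut.

```bash
python3 -m jog '[[-0.2,-0.2,-0.14,0,0,0],[-0.4,-0.4,-0.16,0,0,0],[-0.6,-0.6,-0.16,0,0,0],[-0.766,-0.773,-0.16,0,0,0],[-0.766,-0.773,-0.16,0,0,0],[-0.766,-0.773,-0.16,0,0,0],[-0.766,-0.773,-0.16,0,0,0]]' 0 30; python3 -m jog '[[-0.766,-0.773,0,0,0,0],[-0.766,-0.773,0,0,0,0],[-0.766,-0.773,0,0,0,0],[-0.766,-0.773,0,0,0,0],[-0.766,-0.773,0,0,0,0],[-0.766,-0.773,0,0,0,0],[-0.766,-0.773,0,0,0,0]]'
```

```text
time: 0.95
tool_pos: [310.9, 323.6, 271.8]
tcp_rot: [180.0, 0.1, 161.5]
ft_force: [-0.5, 0.2, -0.4]
finger_gap: 0.0
time: 1.65
tool_pos: [431.5, 80.7, 271.1]
tcp_rot: [-180.0, -0.0, 161.5]
ft_force: [-0.7, 0.2, 0.4]
finger_gap: 0.2
```

```bash
python3 -m jog '[[-0.763,-0.768,0,0,0,-0.087],[-0.763,-0.768,0,0,0,-0.087],[-0.763,-0.768,0,0,0,-0.087],[-0.763,-0.768,0,0,0,-0.087],[-0.763,-0.768,0,0,0,-0.087],[-0.763,-0.768,0,0,0,-0.087],[-0.763,-0.768,0,0,0,-0.087],[-0.763,-0.768,0,0,0,-0.087]]'
python3 - <<'E'
from h import *
for n in("side","wrist"):
    d=r.snapshot(n);cv2.imwrite(f"pics/{n}1.png",d["pixels"][:,:,::-1])
s=r.sense();print(s["tool_pos"],s["tcp_rot"],s["joint_pos"])
E
```

```text
time: 2.45
tool_pos: [551.8, -158.3, 270.6]
tcp_rot: [179.9, -0.1, 177.4]
ft_force: [-0.5, -0.1, -0.0]
finger_gap: -0.0
[ 551.62425901 -157.57146738  271.21508359] [ 1.79960329e+02 -1.57786771e-02  1.77485176e+02] [-2.10830865e+01  2.64908149e+00  8.62329176e+01  3.25884048e-02
  9.11455908e+01 -1.08567613e+02]
```

View pics/side1.png

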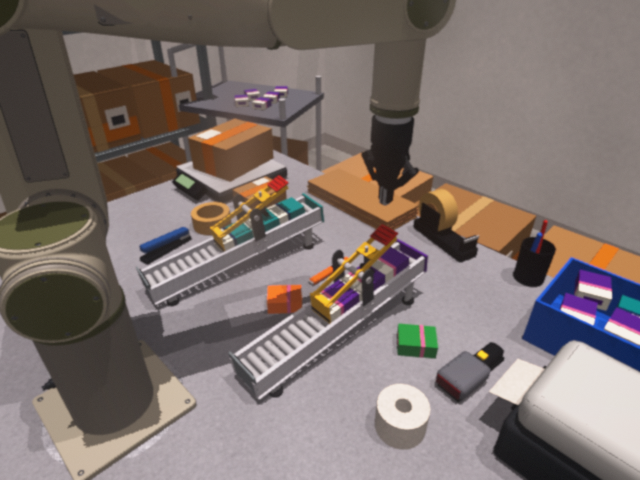

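View pics/wrist1.png

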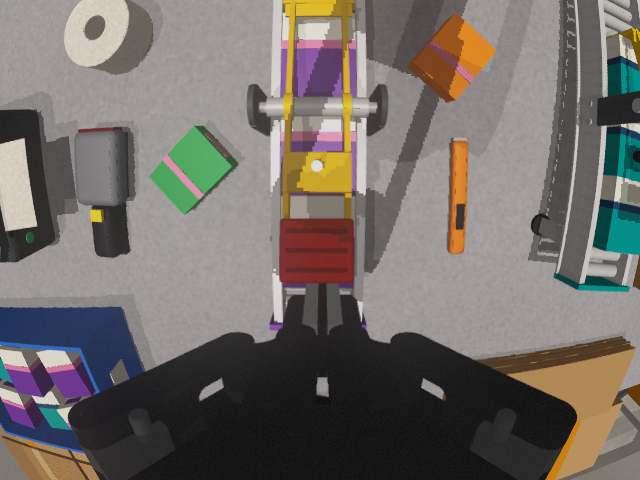

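The side view shows the shut fingertips at (386,200), straight above the red paddle at (384,237). The wrist view shows the paddle at about (317,250), aligned with the tool. I'll check the paddle's position with this close-up.

Run:
```python
from h import *
d=r.snapshot("wrist");q=red(d,265,375,205,300)
K=d["intrinsics"];E=d["extrinsics"];f=K[0,0]
def fr(u,v,z):
    a=np.array([u-K[0,2],v-K[1,2]]);R=np.hypot(*a);th=R/f
    w=E[:3,:3]@np.r_[a/R*np.sin(th),np.cos(th)];o=E[:3,3];return o+w*(z-o[2])/w[2]
print(len(q),q.mean(0),q.min(0),q.max(0))
print(fr(*q.mean(0),198))
for p in((280,219,),(353,219),(278,281),(354,281)):print(p,fr(*p,198))
s=r.sense();print(s["tool_pos"],s["ft_force"])
```

```text
4627 [315.64707154 251.19645559] [279. 218.] [353. 283.]
[ 553.68968029 -160.38042293  198.        ]
(280, 219) [ 532.22306898 -180.95481931  198.        ]
(353, 219) [ 534.17386915 -136.8528083   198.        ]
(278, 281) [ 572.84972253 -185.451803    198.        ]
(354, 281) [ 574.91400338 -136.92562906  198.        ]
[ 551.57514697 -157.6040447   271.39456319] [-0.8440164   0.24420803  0.87279026]
```

```bash
python3 -m jog '[[-0.007,-0.012,0.1,0,0,0],[-0.007,-0.012,0.2,0,0,0],[-0.007,-0.012,0.2,0,0,0],[-0.007,-0.012,0.2,0,0,0]]'
python3 -m jog '[[0,0,0,0,0,0]]'
python3 - <<'E'
from h import *
for n in("side",):
    d=r.snapshot(n);c=d["pixels"][180:320,290:440,::-1];cv2.imwrite(f"pics/{n}2.png",cv2.resize(c,None,fx=4,fy=4,interpolation=2))
s=r.sense();print(s["time"],s["tool_pos"],s["ft_force"])
E
```

```text
time: 3.0
tool_pos: [552.9, -161.4, 221.6]
tcp_rot: [180.0, -0.0, 177.5]
ft_force: [0.1, 0.0, 1.1]
finger_gap: 0.1
time: 3.1
tool_pos: [553.9, -162.2, 223.3]
tcp_rot: [-180.0, 0.1, 177.4]
ft_force: [-0.5, 0.4, 0.5]
finger_gap: -0.3
3.15 [ 554.05575901 -162.37252116  223.44975319] [-0.1666077   0.48352527 -0.0814063 ]
```

View pics/side2.png

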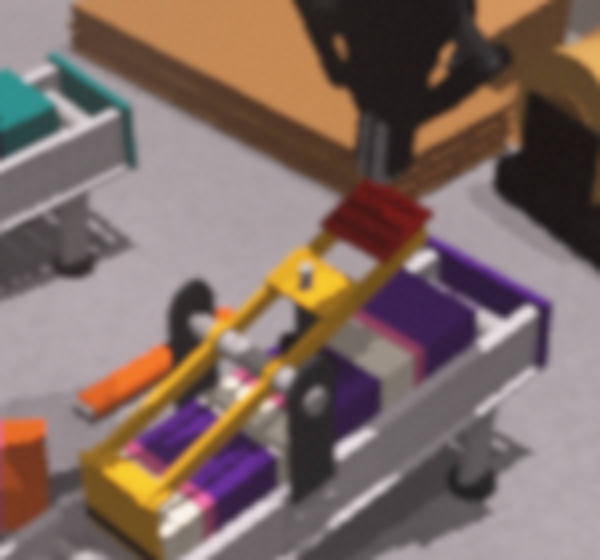

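The fingertips are right above the paddle, with the gate shut on carton 1. I'll press now in a smooth descent, shifting slightly up the lane.

```bash
python3 -m jog '[[0,0,0.06,0,0,0],[-0.004,0,0.11,0,0,0],[-0.014,0,0.15,0,0,0],[-0.024,0,0.18,0,0,0],[-0.032,0,0.205,0,0,0],[-0.036,0,0.22,0,0,0],[-0.04,0,0.23,0,0,0],[-0.042,0,0.238,0,0,0]]'
python3 - <<'E'
from h import *
for n in("side",):
    d=r.snapshot(n);c=d["pixels"][200:400,220:440,::-1];cv2.imwrite(f"pics/{n}3.png",cv2.resize(c,None,fx=3,fy=3,interpolation=2))
s=r.sense();print(s["time"],s["tool_pos"],s["ft_force"])
E
```

```text
time: 3.95
tool_pos: [563.9, -163.0, 161.9]
tcp_rot: [-180.0, 0.0, 177.4]
ft_force: [-1.4, -0.2, 3.1]
finger_gap: -0.2
4.0 [ 563.88618605 -163.01879563  161.70045586] [-1.30869595 -0.11041617  1.60974521]
```

View pics/side3.png

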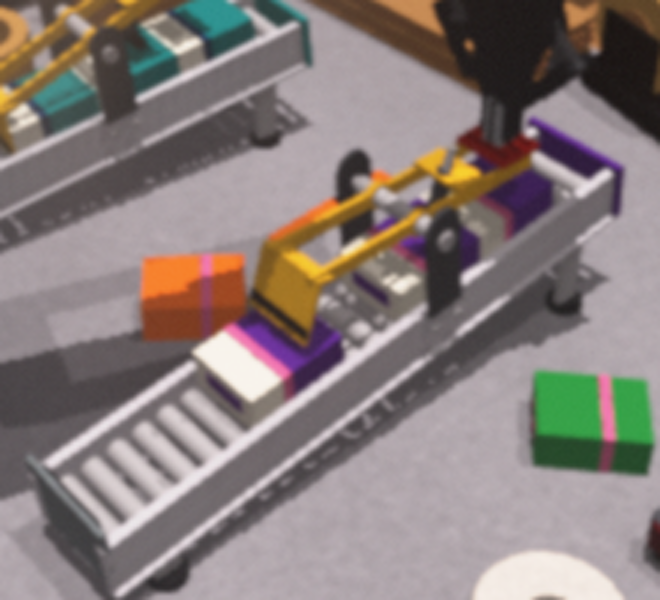

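The gate is open and carton 1 is rolling under it at crop (270,365). Carton 2 is held back. I'll press on gently to the stop and keep the paddle down.

```bash
python3 -m jog '[[-0.002,0.004,0.006,0,0,0],[-0.002,0.004,0.01,0,0,0],[-0.002,0.004,0.012,0,0,0],[-0.002,0.004,0.012,0,0,0]]'
python3 -m jog '[[0,0,0.003,0,0,0],[0,0,0.006,0,0,0],[0,0,0.006,0,0,0],[0,0,0.006,0,0,0],[0,0,0.006,0,0,0]]'
python3 - <<'E'
from h import *
for n in("side",):
    d=r.snapshot(n);c=d["pixels"][200:400,220:440,::-1];cv2.imwrite(f"pics/{n}4.png",cv2.resize(c,None,fx=3,fy=3,interpolation=2))
s=r.sense();print(s["time"],s["tool_pos"],s["ft_force"])
E
```

```text
time: 4.4
tool_pos: [564.7, -162.2, 159.3]
tcp_rot: [-180.0, 0.1, 177.4]
ft_force: [1.5, -1.4, 3.2]
finger_gap: 0.0
time: 4.9
tool_pos: [564.8, -162.2, 158.2]
tcp_rot: [-180.0, 0.1, 177.4]
ft_force: [1.4, -1.0, 6.8]
finger_gap: -0.0
4.95 [ 564.8203111  -162.23996767  158.24673957] [ 0.18043822 -0.32649342  6.54722868]
```

View pics/side4.png

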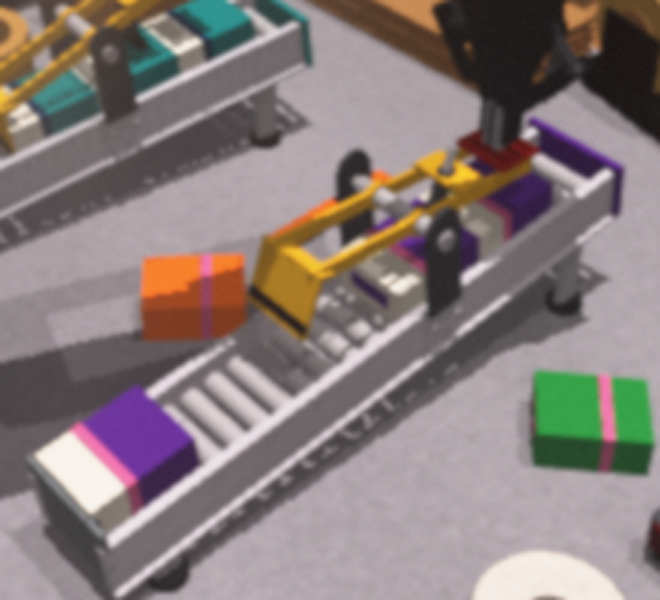

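The paddle is at its stop (6.8 N), carton 1 rests at the low end, at crop (115,455), and carton 2 is still pinned. I'll let the paddle up.

```bash
python3 -m jog '[[0.006,0,-0.04,0,0,0],[0.018,0,-0.09,0,0,0],[0.032,0,-0.14,0,0,0],[0.042,0,-0.19,0,0,0],[0.046,-0.004,-0.24,0,0,0],[0.046,-0.004,-0.27,0,0,0],[0.046,-0.004,-0.27,0,0,0],[0.046,-0.004,-0.27,0,0,0],[0.046,-0.004,-0.27,0,0,0],[0.046,-0.004,-0.27,0,0,0]]'
python3 - <<'E'
from h import *
for n in("side",):
    d=r.snapshot(n);c=d["pixels"][200:400,220:440,::-1];cv2.imwrite(f"pics/{n}5.png",cv2.resize(c,None,fx=3,fy=3,interpolation=2))
s=r.sense();print(s["time"],s["tool_pos"],s["ft_force"])
E
```

```text
time: 5.95
tool_pos: [552.3, -162.3, 223.8]
tcp_rot: [180.0, -0.1, 177.4]
ft_force: [-0.3, 0.9, -0.2]
finger_gap: 0.2
6.0 [ 552.36734157 -162.31583355  224.0134233 ] [-0.09861784  0.05293179 -0.23226861]
```

View pics/side5.png

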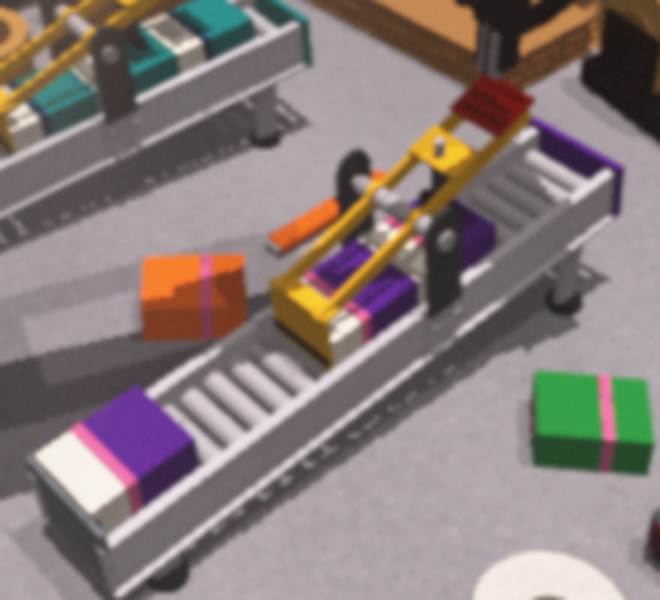

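The gate is shut, carton 2 has settled against it, carton 3 is behind it, and carton 1 is at the low end. I'll wait a moment, then make the second press.

```bash
python3 -m jog '[[0,0,0,0,0,0],[0,0,0,0,0,0],[0,0,0,0,0,0],[0,0,0,0,0,0],[0,0,0,0,0,0]]'
python3 -m jog '[[0,0.004,0.07,0,0,0],[-0.004,0.004,0.12,0,0,0],[-0.014,0.004,0.16,0,0,0],[-0.024,0.004,0.19,0,0,0],[-0.032,0.004,0.215,0,0,0],[-0.038,0.004,0.235,0,0,0],[-0.042,0.004,0.25,0,0,0],[-0.044,0.004,0.26,0,0,0],[-0.046,0.004,0.266,0,0,0],[-0.046,0.004,0.27,0,0,0]]'
python3 -m jog '[[0,0,0,0,0,0],[0,0,0,0,0,0],[0,0,0,0,0,0],[0,0,0,0,0,0],[0,0,0,0,0,0],[0,0,0,0,0,0],[0,0,0,0,0,0],[0,0,0,0,0,0],[0,0,0,0,0,0],[0,0,0,0,0,0]]'
python3 - <<'E'
from h import *
for n in("side",):
    d=r.snapshot(n);c=d["pixels"][200:400,220:440,::-1];cv2.imwrite(f"pics/{n}6.png",cv2.resize(c,None,fx=3,fy=3,interpolation=2))
s=r.sense();print(s["time"],s["tool_pos"],s["ft_force"])
E
```

```text
time: 6.5
tool_pos: [552.7, -162.5, 224.8]
tcp_rot: [-180.0, 0.0, 177.4]
ft_force: [-0.6, -0.2, 0.2]
finger_gap: -0.3
time: 7.5
tool_pos: [564.4, -162.1, 158.0]
tcp_rot: [-180.0, 0.0, 177.4]
ft_force: [-4.2, 0.7, 8.7]
finger_gap: -0.0
time: 8.5
tool_pos: [564.3, -162.1, 158.2]
tcp_rot: [-180.0, 0.0, 177.4]
ft_force: [-4.1, 0.9, 6.4]
finger_gap: 0.1
8.55 [ 564.32492358 -162.07697369  158.24936851] [-4.68169772  0.96588099  5.9095729 ]
```

View pics/side6.png

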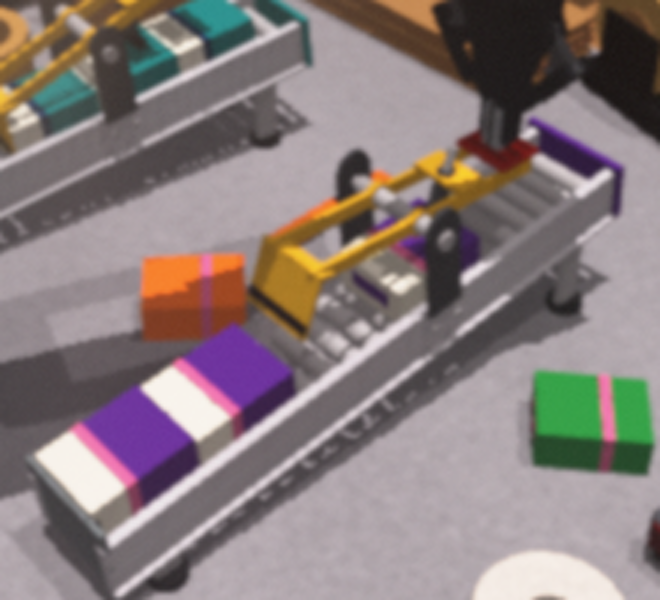

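Two cartons are at the low end, at crop (115,455) and (215,390). The gate is clear of them and carton 3 is pinned. I'll let the paddle up and raise the arm clear.

```bash
python3 -m jog '[[0.006,0,-0.04,0,0,0],[0.018,0,-0.09,0,0,0],[0.032,0,-0.14,0,0,0],[0.042,0,-0.19,0,0,0],[0.046,0,-0.24,0,0,0],[0.046,0,-0.32,0,0,0],[0.046,0,-0.42,0,0,0],[0.046,0,-0.5,0,0,0],[0.046,0,-0.5,0,0,0],[0.046,0,-0.5,0,0,0]]'
python3 -m jog '[[0,0,0,0,0,0],[0,0,0,0,0,0],[0,0,0,0,0,0],[0,0,0,0,0,0],[0,0,0,0,0,0],[0,0,0,0,0,0],[0,0,0,0,0,0],[0,0,0,0,0,0]]'
python3 - <<'E'
from h import *
d=r.snapshot("side");cv2.imwrite("pics/side7.png",cv2.resize(d["pixels"][140:400,140:460,::-1],None,fx=2.3,fy=2.3,interpolation=2))
d=r.snapshot("wrist");cv2.imwrite("pics/wrist7.png",d["pixels"][:,:,::-1])
s=r.sense();print(s["time"],s["tool_pos"],s["ft_force"])
E
```

```text
time: 9.55
tool_pos: [552.9, -161.6, 282.8]
tcp_rot: [-180.0, 0.1, 177.4]
ft_force: [-0.1, -0.2, -0.2]
finger_gap: 0.2
time: 10.35
tool_pos: [552.7, -161.5, 282.3]
tcp_rot: [-180.0, 0.0, 177.4]
ft_force: [-0.2, -0.4, -0.5]
finger_gap: 0.2
10.45 [ 552.72565814 -161.45203669  282.31641543] [-0.02785128 -1.10528478 -0.02418674]
```

View pics/side7.png

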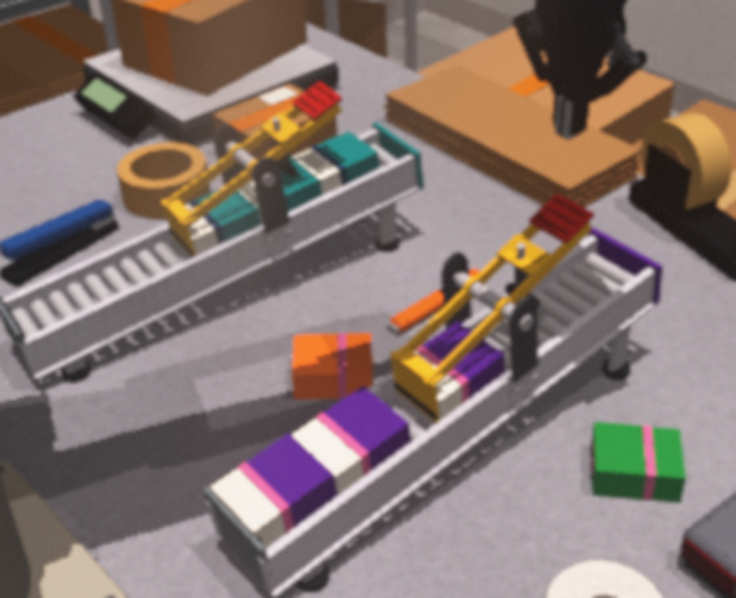

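View pics/wrist7.png

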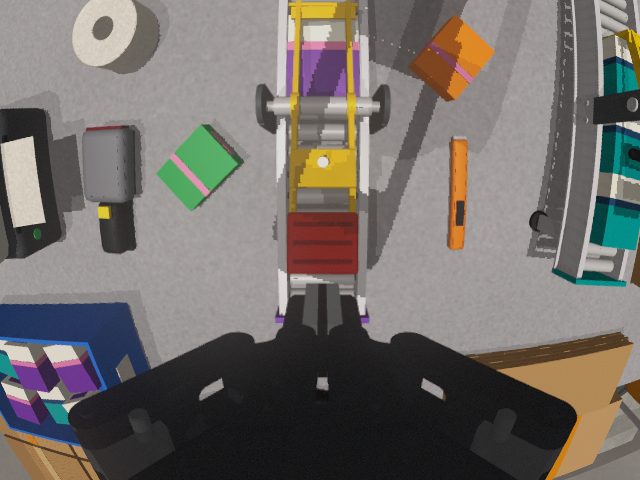

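The side view shows two purple cartons at the low end, at (275,485) and (355,435). The gate is shut with carton 3 settled against it, at (455,370). The wrist view shows the paddle fully up at (322,243) with carton 3 still behind the gate, and the fingers are clear. The teal lane is unchanged.

```bash
python3 -c "
from bench import r
print(r.hand_in())"
```

```text
the job is handed in; nothing more can be done
None
```

I let two purple cartons, and only two, roll to the low end of the purple lane, one at a time, and handed the job in at about 10.5 s of robot time.

- **Presses:** I pressed the red paddle twice with the shut fingertips. The force at the stop was about 6–9 N each time. I held it down until the carton had rolled to the low end, then let it come fully up.
- **Last checks:** The final side and wrist views showed cartons 1 and 2 at the low end, the gate shut, and carton 3 settled against it. The teal lane and the other things I could see looked undisturbed. The fingers were about 85 mm above the paddle, with about zero contact force.
- **Disagreements:** No check failed. The paddle positions from the cameras differed by up to about 4 mm, and the measured tool position varied by 1–2 mm; neither affected the presses.

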